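Cover the specimen mould with the wide plate from the leaning stack

ROBOT

A 6-joint arm with a two-finger parallel gripper is mounted at the origin on the work surface. World frame = base frame: x ahead of the robot, y to its left, z up, the work surface at z = 0. Lengths are in m, angles in rad, forces in N, time in s.
With the tool pointing down it reaches from about 0.3 to 0.775 m from the base axis. Payload 14.6 kg.
Tool frame: the origin (TCP) lies on the mounting face of the last link; the fingertips stand 199 mm ahead of it and the grasp point (between the pads) lies 180 mm ahead of it; z points along the fingers, y is the line along which they close (so a half turn about z gives the same grasp; the last joint's range is limited). The gripper opens to 94 mm and grips with 3 to 60 N. Pads are 16 mm wide; open, the fingers measure 119 mm over their backs; the gripper's body (75 mm by 177 mm) begins 78 mm behind the grasp point.
Start: joints at [-1.242, 0.3, 1.521, -0, 1.321, -0.067], TCP at [0.212, -0.507, 0.405] pointing down, gripper open.
Joint ranges: [-3.03, 3.03], [-0.79, 2.21], [0.23, 2.52], [-1.04, 4.18], [0, 3.07], [-2.55, 2.55]. Speed limits (rad/s): [2.22, 2.22, 2.57, 3.14, 3.14, 3.14].

INTERFACE

Orientations are given as [roll, pitch, yaw] about the fixed x, y, z axes, in that order (R = Rz(yaw) Ry(pitch) Rx(roll)).
In Python, from station import telemetry, cams, workorder, finder gives the robot as it stands.
- The arm moves only by the tool jog_arm, never from a script. Its argument "rows" is a list of rows, each an object with "gripper": the finger opening in m, from 0 to 0.094; "slide": the shift along the tool's x, y, z in m, a list of three; "spin": the turn about the tool's z in rad. In form: [{"gripper": gripper, "slide": [tx, ty, tz], "spin": spin}, ...]. A call has 1 to 8 rows; each row is the pose to reach, as a shift and turn from the pose commanded when the call began, along the tool's axes at that moment; what a row does not reach only later rows make up. A row lasts 1/10 s, in which the tool goes at most 50 mm and 8.59 degrees, less where a joint would pass 70% of its speed; a pose out of reach is approached as far as the arm can. A call with a gripper value outside its range is refused whole. The fingers move at their own pace and stop on an object; "squeeze" is the grip in N (left out, the last holds). Time passes only in rows, so rows that repeat a pose let the fingers close. It gives the time, the measured TCP pose, the force, the opening and the grip force at its end, in the units of the state.
- telemetry.get_obs(): the state, without advancing time (a new reading comes with each control period).
- cams.camera(name): name is "side" or "top"; returns (picture, depth): 400x640x3 uint8, red, green, blue; 400x640 float32, m along the optical axis (not along the pixel's ray), 0 where there is no reading.
- cams.camera_info(name): a dict with "camera_matrix" (3x3 intrinsics, pixels), "R" (3x3) and "t" (3): a world point X has camera coordinates R X + t. Camera axes: x right, y down, z forward; pixel columns grow to the right and rows downward; lengths in m; the calibration is good to about 2 mm. A picture is of the moment at which its call begins. camera_info takes no time and is no camera call.
- workorder.hand_in(): hands the job in; it is judged then, once.
Trained networks look in the newest picture that a camera, given by its name, has taken for a name from the list of things; names that differ only in an ending like _2 or _b are one class to them, and where a whole thing is asked for, a point or a joint stands for the part that bears it (a point fixed in the world has none). Each returns a list of dicts, best first, with "confidence" (0 to 1); they miss things now and then, are a little off and sometimes report something else, mostly with a low value. They report only what shows in the picture. A call takes as long as a camera call. They do not tell look-alikes from the thing itself.
- finder.find_in(target, camera): "point" ([x, y, z] in m, in world coordinates, good to about 4 mm: the middle of the surface that is visible of it).
- finder.masks_of(target, camera): "region" (400x640 bool, what is visible of it).
The state is a dict: "time_s": time; "qpos": joint angles; "joint_vel": joint speeds; "tau": joint torques, N m; "ee_pos": TCP position; "eef_rot": TCP orientation; "force": force on the tool from outside, world axes, zero at the start; "moment": the same for the moment, N m; "grip_width": finger opening in m; "grip_force": force on a finger pad.
Only numpy, scipy, OpenCV 4.12 (cv2) and the standard library are available. Lean on these libraries where they do the work, as an engineer would, in place of code of your own. Each camera call takes 0.05 s, during which the arm holds its last target. There are 200 camera calls.

TASK

Draw the one wide (tall-standing) plate out of the middle of the stack of metal plates leaning in the wooden stand, leaving the three narrow strips leaning there, and lay it flat on the cork mat and let go. Then take it again by its two long edges and set it down gently, flat, centred and square on the open steel mould so that it closes the opening. Do not topple the strips or disturb the jar, funnel and brush.

Things in the scene. Friction and masses are not known exactly. Their poses are not given: they have to be found in the camera images.
- cover_plate: Plain aluminium plate, 180 long x 62 x 8 mm, about 0.24 kg. Starts between strips, leaning 0.45 rad from upright over the backboard, its top edge 26 mm (along the slope) above strips and backboard. Origin: middle of its lower long edge, mid-thickness. Own x: through the 8 mm thickness, away from the backboard; y: along its 180 mm; z: up its 62 mm width.
- plate_centre (a point): The centre of the cover plate: 31 mm along the plate's z from its origin, mid-thickness. Same axes as the plate.
- strip_a: A narrow aluminium strip, 180 long x 36 x 8 mm, 0.14 kg, leaning in the stand against its neighbour. Origin: middle of its lower long edge; axes as the cover plate's (z up its 36 mm width). It is the rearmost, lying on the backboard.
- strip_b: A narrow aluminium strip, 170 long x 36 x 8 mm, 0.13 kg, leaning in the stand against its neighbour. Origin: middle of its lower long edge; axes as the cover plate's (z up its 36 mm width). It stands just before or just behind the cover plate.
- strip_c: A narrow aluminium strip, 160 long x 36 x 8 mm, 0.12 kg, leaning in the stand against its neighbour. Origin: middle of its lower long edge; axes as the cover plate's (z up its 36 mm width). It is the foremost of the stack.
- stand: Fixed wooden stand, base 100 (x) x 220 (y) x 6 mm; origin: centre of its underside. A backboard 36 mm high along its slope leans 0.45 rad towards its own -x (yaw about pi: away from the robot); a lip 14 mm above the bench runs along +x. Four plates lie close together on the backboard: a strip, the cover plate and a strip in either order, a strip. Those in front sink back when one is drawn.
- mould: The fixed open-topped steel mould, a trough 44 (x) x 162 (y) x 46 mm high with 6 mm walls, opening 32 x 150 mm. Origin: centre of its underside, on the bench; y along its length.
- mould_rim (a point): Centre of the mould's opening, level with its flat rim, 46 mm above the bench; axes as the mould's.
- mat: The fixed cork mat, 120 (x) x 210 (y) x 3 mm, in the middle between stand and mould. Origin: centre of its underside, on the bench; y along its length.
- amber_jar: Bystander: amber glass jar with white lid, 60 mm across, 100 mm tall, loose. Origin: centre of its underside.
- funnel: Bystander: white plastic funnel standing mouth down, 84 mm across, 95 mm tall, loose. Origin: centre of its underside.
- brush: Bystander: a hand brush 170 mm long lying on the bench beyond the mat, loose. Origin: near its middle, on the bench.
Mind the look-alikes: they are no part of the job. What is shaped like the strip_c but green or pink is not meant.

How it is judged:
On the way:
1. The cover plate lies flat on the cork mat, its centre over the mat, let go and at rest (angle between cover_plate's own z axis and vertical between 1.451 and 1.691 rad and angle between cover_plate's own y axis and vertical between 1.451 and 1.691 rad and x of plate_centre in the frame of mat between -0.05 and 0.05 m and y of plate_centre in the frame of mat between -0.08 and 0.08 m and z of plate_centre in the frame of mat below 0.013 m and contact force between cover_plate and the fingers below 0.1 N and linear speed of cover_plate below 0.02 m/s), for 0.2 s.
At the end, for the whole second after the job is handed in: The cover plate lies flat (0.12 rad) on the mould's rim, let go, at rest, centred within 10 mm across and 14 mm along, square within 0.08 rad; the strips still lean in the stand (under 1.2 rad from upright, lower edges within 40 mm of where they were) (angle between cover_plate's own z axis and vertical between 1.451 and 1.691 rad and angle between cover_plate's own y axis and vertical between 1.451 and 1.691 rad and x of plate_centre in the frame of mould_rim between -0.01 and 0.01 m and y of plate_centre in the frame of mould_rim between -0.014 and 0.014 m and angle between the y axis of cover_plate and the y axis of mould, either way round below 0.08 rad and z of plate_centre in the frame of mould_rim between 0.001 and 0.008 m and contact force between cover_plate and the fingers below 0.1 N and linear speed of cover_plate below 0.01 m/s and angular speed of cover_plate below 0.05 rad/s and angle between each of strip_a, strip_b, strip_c's own z axis and vertical below 1.2 rad and distance of each of strip_a, strip_b, strip_c from where it was at the start of the episode below 0.04 m and linear speed of each of strip_a, strip_b, strip_c below 0.02 m/s); the robot touches nothing.
It fails at once if A strip is toppled or dragged out: more than 1.2 rad from upright or its lower edge moved more than 40 mm (angle between any of strip_a, strip_b, strip_c's own z axis and vertical above 1.2 rad or distance of any of strip_a, strip_b, strip_c from where it was at the start of the episode above 0.04 m).
It fails at once if The jar, funnel or brush is shifted by more than 25 mm (distance of any of amber_jar, funnel, brush from where it was at the start of the episode above 0.025 m).
It fails at once if The cover plate is dropped or struck on the mould: it arrives within 15 mm of its place faster than 0.25 m/s, or presses with more than 60 N (contact force between cover_plate and mould above 60 N or (distance between plate_centre and mould_rim below 0.015 m and linear speed of cover_plate above 0.25 m/s)).
It also fails if it takes over 64 s, if anything falls off the work surface, if the arm or the gripper's body presses on something with over 40 N, if the wrist force passes 120 N, or if a joint passes its speed limit or range.

## Working session

There is one attempt and no reset: what is moved stays moved. The work goes in short steps, Python scripts to look and compute and a tool call to move; the robot and the scene stay as the last step left them, time stands still between calls to the robot, and variables do not carry over. Pictures are saved under pics/ and viewed, at most 10 in all, crops included, and the job is handed in when it is done.

Besides the shell and the picture viewer there is one more tool, called after "Call:" as name([rows], argument=value, ...), one row to a line, values as JSON. jog_arm: Moves the arm, as the interface text tells. Its arguments: {"type":"object","properties":{"rows":{"type":"array","items":{"type":"object","properties":{"gripper":{"type":"number"},"slide":{"type":"array","items":{"type":"number"}},"spin":{"type":"number"}}}},"squeeze":{"type":"number"}},"required":["rows"]}

```bash
mkdir -p pics; ls; cat > h.py <<'E'
import numpy as np, cv2
from station import telemetry, cams, workorder, finder
def cloud(name):
    im,d=cams.camera(name); i=cams.camera_info(name); K=np.array(i["camera_matrix"]);R=np.array(i["R"]);t=np.array(i["t"])
    v,u=np.mgrid[:400,:640]
    P=np.stack([(u-K[0,2])/K[0,0]*d,(v-K[1,2])/K[1,1]*d,d],-1)
    W=(P-t)@R
    W[d==0]=np.nan
    return im,d,W
def save(im,n): cv2.imwrite("pics/"+n,cv2.cvtColor(im,cv2.COLOR_RGB2BGR))
E
python3 - <<'E'
from h import *
for c in ["top","side"]:
    im,d,W=cloud(c); save(im,c+"0.png"); np.savez(c+"0.npz",im=im,W=W)
    for n in ["cover_plate","strip_a","stand","mould","mat","amber_jar","funnel","brush"]:
        print(c,n,[(np.round(r["point"],3).tolist(),round(r["confidence"],2)) for r in finder.find_in(n,c)[:5]])
print(telemetry.get_obs())
E
```

```text
pics
top cover_plate [([0.51, -0.322, 0.054], 0.87), ([0.534, 0.008, 0.004], 0.41)]
top strip_a [([0.5, -0.564, 0.007], 0.96), ([0.478, -0.329, 0.03], 0.87), ([0.498, -0.32, 0.04], 0.66), ([0.294, -0.3, 0.01], 0.65)]
top stand [([0.455, -0.318, 0.009], 0.61), ([0.747, 0.008, 0.018], 0.2)]
top mould [([0.499, 0.287, 0.006], 0.59)]
top mat [([0.53, 0.005, 0.004], 0.63)]
top amber_jar [([0.696, 0.197, 0.093], 0.55)]
top funnel [([0.726, -0.222, 0.024], 0.74), ([0.508, -0.322, 0.054], 0.22)]
top brush [([0.753, 0.008, 0.018], 0.82)]
side cover_plate [([0.503, -0.342, 0.055], 0.78)]
side strip_a [([0.502, -0.562, 0.009], 0.83), ([0.49, -0.346, 0.038], 0.68), ([0.283, -0.31, 0.009], 0.55), ([0.477, -0.337, 0.033], 0.52), ([0.453, -0.353, 0.002], 0.52)]
side stand [([0.458, -0.353, 0.004], 0.58)]
side mould [([0.498, 0.28, 0.029], 0.58), ([0.476, -0.337, 0.034], 0.26)]
side mat [([0.536, -0.003, 0.006], 0.56)]
side amber_jar [([0.706, 0.185, 0.066], 0.6), ([0.735, -0.242, 0.028], 0.24), ([0.534, -0.003, 0.008], 0.16)]
side funnel [([0.73, -0.243, 0.026], 0.75), ([0.491, 0.281, 0.023], 0.47)]
side brush [([0.504, -0.344, 0.055], 0.6), ([0.757, -0.001, 0.017], 0.53)]
{'time_s': 0.9, 'qpos': array([-1.24159136e+00,  2.99917857e-01,  1.52099706e+00, -1.64284943e-05,
        1.32071407e+00, -6.66082792e-02]), 'joint_vel': array([-0.00154346,  0.00175358,  0.00153739, -0.00061661,  0.00103924,
        0.00105982]), 'tau': array([-4.52626100e-04, -5.31659710e+01, -3.52905107e+01,  7.08418828e-02,
        2.12890666e-02, -1.68170493e-05]), 'ee_pos': array([ 0.21204754, -0.50747394,  0.40463703]), 'eef_rot': array([-3.14155534e+00,  1.34638074e-05,  3.95817310e-01]), 'force': array([ 0.58036205, -0.17076351, -0.20128155]), 'moment': array([-0.00643615,  0.06997573,  0.00338561]), 'grip_force': 0.0, 'grip_width': 0.09402485099235901}
```

View pics/top0.png

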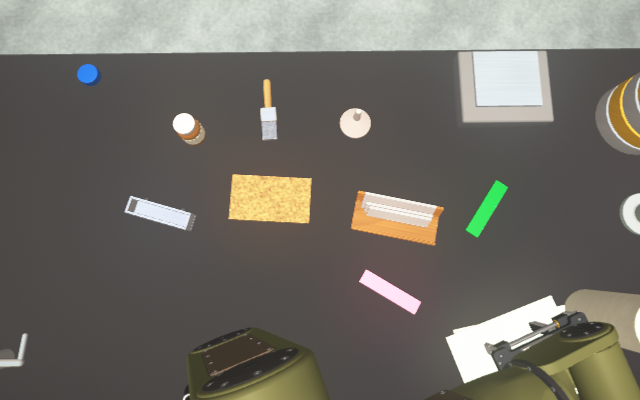

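View pics/side0.png

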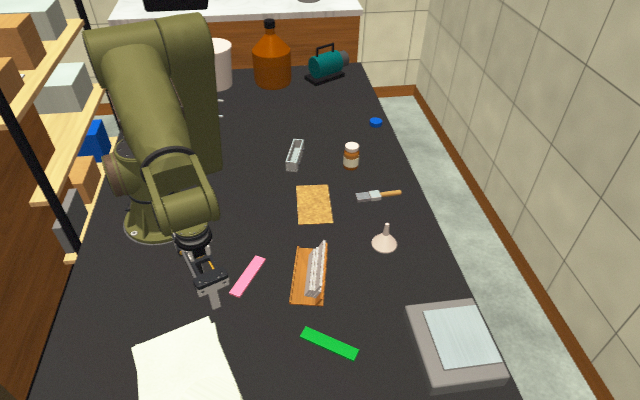

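Top view: the stack is at about (400,208), with the mat at (270,199), the mould at (160,213), the jar at (188,128), the brush at (268,110) and the funnel at (355,122). Lookalikes for the plates are the green strip at (487,209) and the pink strip at (390,292). Only the tallest plate inside the stand matches the description, so next I'll measure it closely.

```bash
python3 - <<'E'
from h import *
T=np.load("top0.npz");S=np.load("side0.npz")
a=cv2.resize(T["im"][180:255,340:455],None,fx=5,fy=5,interpolation=cv2.INTER_CUBIC)
b=cv2.resize(S["im"][230:315,280:340],None,fx=6,fy=6,interpolation=cv2.INTER_CUBIC)
H=max(a.shape[0],b.shape[0]); 
c=np.zeros((H,a.shape[1]+b.shape[1]-0,3),np.uint8);c[:a.shape[0],:a.shape[1]]=a;c[:b.shape[0],a.shape[1]:]=b
c=cv2.resize(c,(780,int(H*780/c.shape[1])));save(c,"crop.png")
def rect(P):
    r=cv2.minAreaRect(P[:,:2].astype(np.float32)*1000); return np.round(cv2.boxPoints(r)).tolist(), np.round(r[0],1),np.round(r[1],1)
for nm,D in [("top",T),("side",S)]:
    W=D["W"].reshape(-1,3);rgb=D["im"].reshape(-1,3).astype(int)
    box=lambda x0,x1,y0,y1,z0,z1:(W[:,0]>x0)&(W[:,0]<x1)&(W[:,1]>y0)&(W[:,1]<y1)&(W[:,2]>z0)&(W[:,2]<z1)
    for n,b in [("stack>.05",box(.38,.62,-.47,-.2,.052,.1)),("stand",box(.38,.62,-.47,-.2,.004,.1)),("mouldrim",box(.4,.6,.15,.42,.036,.06)),("mould",box(.4,.6,.15,.42,.01,.06))]:
        P=W[b]; print(nm,n,len(P), P[:,2].max().round(3), *rect(P))
        if n.startswith("stack"):print(P[:,2].mean())
    m=box(.42,.65,-.15,.15,-.005,.02)&(rgb[:,0]-rgb[:,2]>50); print(nm,"mat",m.sum(),*rect(W[m]),np.median(W[m][:,2]))
# profile across the stack, top
W=T["W"].reshape(-1,3); c=np.array([.5,-.32])
for nm,D in [("top",T),("side",S)]:
    W=D["W"].reshape(-1,3); W=W[(abs(W[:,0]-.49)<.09)&(abs(W[:,1]+.32)<.02)&(W[:,2]>-.01)]; W=W[np.argsort(W[:,0])]
    print(nm,(W[:: max(1,len(W)//45)]*1000).round().astype(int).tolist())
E
```

```text
top stack>.05 448 0.07 [[487.0, -415.0], [502.0, -418.0], [540.0, -242.0], [524.0, -239.0]] [ 513.4 -328.6] [179.7  16.1]
0.061350332464772984
top stand 3675 0.07 [[380.0, -469.0], [618.0, -471.0], [620.0, -201.0], [382.0, -199.0]] [ 500.  -335.1] [270. 238.]
top mouldrim 410 0.053 [[450.0, 208.0], [493.0, 195.0], [539.0, 351.0], [497.0, 364.0]] [494.7 279.4] [163.  44.]
top mould 573 0.053 [[450.0, 207.0], [497.0, 193.0], [545.0, 349.0], [497.0, 364.0]] [497.3 278.4] [163.5  49.8]
top mat 3673 [[466.0, -99.0], [588.0, -107.0], [602.0, 105.0], [479.0, 113.0]] [533.8   2.9] [212.9 122.6] 0.0034311180082244068
side stack>.05 202 0.069 [[486.0, -415.0], [500.0, -418.0], [537.0, -241.0], [523.0, -238.0]] [ 511.3 -328. ] [180.3  14.4]
0.06070182723516206
side stand 1783 0.069 [[381.0, -202.0], [383.0, -467.0], [620.0, -466.0], [619.0, -200.0]] [ 500.6 -333.9] [237.6 265.5]
side mouldrim 143 0.051 [[445.0, 206.0], [490.0, 193.0], [539.0, 360.0], [495.0, 373.0]] [492.  282.9] [174.3  46.4]
side mould 318 0.051 [[407.0, 333.0], [457.0, 181.0], [580.0, 222.0], [530.0, 374.0]] [493.6 277.4] [1
[... 955 characters left out ...]
3], [411, -324, 2], [416, -310, 4], [419, -304, 1], [423, -330, 13], [429, -306, 12], [432, -306, 15], [435, -330, 6], [440, -310, 4], [444, -304, 6], [448, -329, 7], [452, -318, 7], [456, -309, 5], [460, -301, 5], [463, -302, 6], [468, -339, 17], [472, -329, 23], [477, -314, 28], [482, -306, 31], [485, -324, 37], [489, -321, 43], [493, -335, 40], [497, -327, 35], [501, -320, 45], [506, -308, 43], [510, -320, 56], [515, -330, 63], [518, -330, 62], [521, -334, 35], [524, -333, 0], [528, -328, -2], [531, -328, 2], [535, -323, 0], [539, -338, -2], [543, -332, 0], [547, -308, -1], [552, -317, 4], [556, -332, -2], [560, -323, -4], [564, -318, -1], [568, -313, -3], [573, -326, -3], [576, -305, 0]]
```

View pics/crop.png

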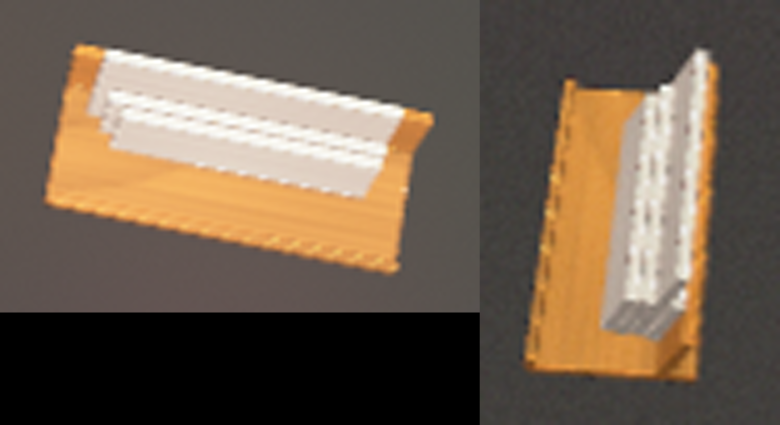

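The crop shows the tall cover plate second from the back, with two strips in front of it (crop (250,130)) and strip_a hidden behind it. Its measured length of 180 mm and top at about 65 mm both match. I'll move above it now.

Call:
jog_arm([
  {"gripper":0.04,"slide":[0.045,-0.006,0.01],"spin":-0.12},
  {"gripper":0.04,"slide":[0.09,-0.012,0.02],"spin":-0.24},
  {"gripper":0.04,"slide":[0.135,-0.018,0.03],"spin":-0.36},
  {"gripper":0.04,"slide":[0.18,-0.025,0.045],"spin":-0.5},
  {"gripper":0.04,"slide":[0.225,-0.032,0.055],"spin":-0.62},
  {"gripper":0.04,"slide":[0.27,-0.038,0.065],"spin":-0.74},
  {"gripper":0.04,"slide":[0.315,-0.044,0.075],"spin":-0.86},
  {"gripper":0.04,"slide":[0.348,-0.048,0.085],"spin":-0.968},
], squeeze=10)

```text
time_s: 1.7
ee_pos: [0.5166, -0.3273, 0.3192]
eef_rot: [3.141, -0.0, 1.37]
force: [-0.6, -0.0, 0.9]
grip_width: 0.0401
grip_force: 0.0
```

Call:
jog_arm([
  {"gripper":0.04,"slide":[0,0,0],"spin":0},
  {"gripper":0.04,"slide":[0,0,0],"spin":0},
  {"gripper":0.04,"slide":[0,0,0],"spin":0},
])

```text
time_s: 2.0
ee_pos: [0.514, -0.3296, 0.32]
eef_rot: [3.141, 0.0, 1.362]
force: [-0.0, -0.0, -0.4]
grip_width: 0.0394
grip_force: 0.0
```

Call:
jog_arm([
  {"gripper":0.04,"slide":[0,0,0.025],"spin":0},
  {"gripper":0.04,"slide":[0,0,0.05],"spin":0},
  {"gripper":0.04,"slide":[0,0,0.066],"spin":0},
  {"gripper":0.04,"slide":[0,0,0.066],"spin":0},
  {"gripper":0.04,"slide":[0,0,0.066],"spin":0},
])

```text
time_s: 2.5
ee_pos: [0.5145, -0.3295, 0.2546]
eef_rot: [3.141, 0.0, 1.363]
force: [0.3, 0.2, -0.2]
grip_width: 0.0401
grip_force: 0.0
```

```bash
python3 - <<'E'
from h import *
im,d,W=cloud("side"); o=telemetry.get_obs(); print(o["ee_pos"],o["force"],o["grip_width"])
save(cv2.resize(im[190:330,250:390],None,fx=4,fy=4,interpolation=cv2.INTER_CUBIC),"s1.png")
E
```

```text
[ 0.5146707  -0.32945606  0.25498594] [ 0.24187476  0.72983204 -0.09532446] 0.03996790228574726
```

View pics/s1.png

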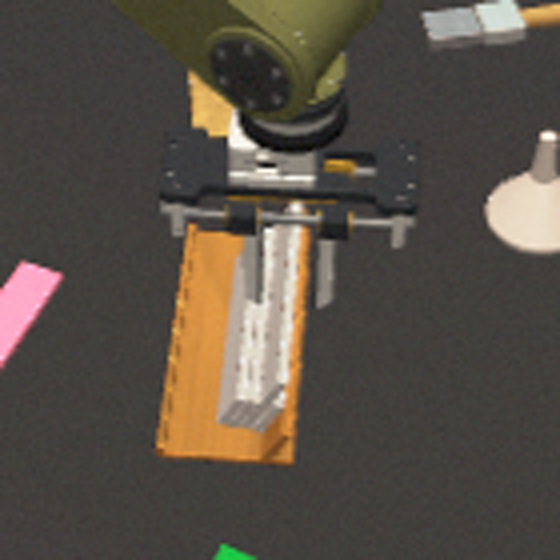

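The plate's top edge is between the two fingers, which sit at about (255,275) and (325,280) in the crop. I'll close gently.

Call:
jog_arm([
  {"gripper":0.025,"slide":[0,0,0.002],"spin":0},
  {"gripper":0.016,"slide":[0,0,0.002],"spin":0},
  {"gripper":0.012,"slide":[0,0,0.002],"spin":0},
  {"gripper":0.01,"slide":[0,0,0.002],"spin":0},
  {"gripper":0.008,"slide":[0,0,0.002],"spin":0},
  {"gripper":0.006,"slide":[0,0,0.002],"spin":0},
  {"gripper":0.004,"slide":[0,0,0.002],"spin":0},
], squeeze=10)

```text
time_s: 3.25
ee_pos: [0.5143, -0.329, 0.2518]
eef_rot: [-3.14, -0.0, 1.364]
force: [-5.7, 1.2, 4.2]
grip_width: 0.0125
grip_force: 9.7
```

Grip width is 12.5 mm, as predicted for the plate still tilted. I'll draw it up along the slope.

Call:
jog_arm([
  {"gripper":0.004,"slide":[0,0.001,0],"spin":0},
  {"gripper":0.004,"slide":[0,0.001,0],"spin":0},
  {"gripper":0.004,"slide":[0,0.003,-0.004],"spin":0},
  {"gripper":0.004,"slide":[0,0.005,-0.008],"spin":0},
  {"gripper":0.004,"slide":[0,0.0065,-0.012],"spin":0},
  {"gripper":0.004,"slide":[0,0.0065,-0.012],"spin":0},
], squeeze=16)

```text
time_s: 3.85
ee_pos: [0.5206, -0.3302, 0.2632]
eef_rot: [-3.139, -0.001, 1.364]
force: [-5.8, 1.6, -1.2]
grip_width: 0.0119
grip_force: 14.6
```

```bash
cat >> h.py <<'E'
def stack(c="side",sv=None):
    im,d,W=cloud(c); n=np.array([.979,-.205]);t=np.array([.205,.979])
    D=W[...,:2]-[.5125,-.3283]; u=D@n*1000; v=D@t*1000; z=W[...,2]*1000
    for v0,v1 in [(-85,-55),(-55,-30),(30,55),(55,75)]:
        m=(v>v0)&(v<v1)&(abs(u)<70)&(z>9)&(z<140); U,Z=u[m],z[m]
        print(v0,[(int(b),int(np.percentile(Z[(U>=b)&(U<b+5)],90))) for b in range(-60,65,5) if ((U>=b)&(U<b+5)).sum()>2])
    if sv: save(cv2.resize(im[170:320,250:390],None,fx=4,fy=4,interpolation=cv2.INTER_CUBIC),sv)
E
python3 -c "
from h import *
stack()"
```

```text
-85 [(-50, 16), (-45, 23), (-40, 32), (-35, 42), (-30, 41), (-25, 40), (-20, 40), (-15, 46), (-10, 55), (-5, 63), (0, 72), (5, 77), (10, 75)]
-55 [(-50, 16), (-45, 22), (-40, 34), (-35, 42), (-30, 40), (-25, 42), (-20, 41), (-15, 46), (-10, 54), (-5, 64), (0, 71), (5, 76), (10, 75)]
30 [(-50, 14), (-45, 22), (-40, 30), (-35, 41), (-30, 38), (-25, 39), (-20, 43), (-15, 40), (-5, 65), (0, 70), (5, 76)]
55 [(-50, 15), (-45, 21), (-40, 33), (-35, 37), (-30, 40), (-25, 42), (-20, 40), (-5, 62), (0, 73)]
```

The plate rises, keeps its tilt, and the strips stay put. I'll continue.

Call:
jog_arm([
  {"gripper":0.004,"slide":[0,0.002,-0.004],"spin":0},
  {"gripper":0.004,"slide":[0,0.004,-0.008],"spin":0},
  {"gripper":0.004,"slide":[0,0.006,-0.012],"spin":0},
  {"gripper":0.004,"slide":[0,0.008,-0.016],"spin":0},
  {"gripper":0.004,"slide":[0,0.0095,-0.02],"spin":0},
  {"gripper":0.004,"slide":[0,0.0095,-0.02],"spin":0},
], squeeze=16)

```text
time_s: 4.5
ee_pos: [0.5306, -0.3324, 0.2845]
eef_rot: [3.14, 0.001, 1.364]
force: [-2.1, 0.0, 0.6]
grip_width: 0.0124
grip_force: 15.1
```

```bash
python3 -c "
from h import *
stack('side','s2.png')"
```

```text
-85 [(-55, 10), (-50, 16), (-45, 20), (-40, 24), (-35, 31), (-30, 37), (-25, 38), (-20, 36), (-15, 45), (-10, 54), (-5, 63), (0, 73), (5, 83), (10, 92), (15, 98), (20, 96)]
-55 [(-50, 13), (-45, 23), (-40, 26), (-35, 33), (-30, 38), (-25, 39), (-20, 37), (-15, 46), (-10, 53), (-5, 65), (0, 72), (5, 82), (10, 91), (15, 98), (20, 97)]
30 [(-50, 18), (-45, 19), (-40, 24), (-35, 32), (-30, 34), (-25, 37), (-20, 37), (-15, 37), (-10, 51), (10, 92), (15, 96), (20, 96)]
55 [(-45, 19), (-40, 25), (-35, 31), (-30, 35), (-25, 37), (-20, 35), (-15, 43), (-10, 52), (10, 91), (15, 96)]
```

View pics/s2.png

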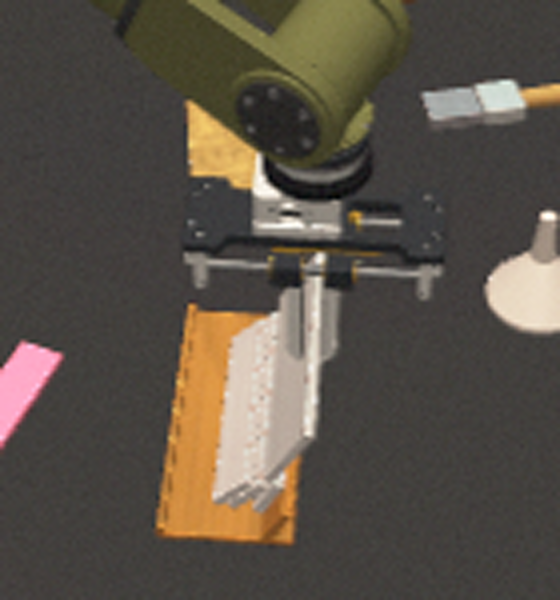

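The plate is half drawn at the same tilt, and the front strips are sinking back into the stand at crop (255,430). I'll draw it clear.

Call:
jog_arm([
  {"gripper":0.004,"slide":[0,0.002,-0.004],"spin":0},
  {"gripper":0.004,"slide":[0,0.004,-0.009],"spin":0},
  {"gripper":0.004,"slide":[0,0.006,-0.014],"spin":0},
  {"gripper":0.004,"slide":[0,0.008,-0.02],"spin":0},
  {"gripper":0.004,"slide":[0,0.01,-0.026],"spin":0},
  {"gripper":0.004,"slide":[0,0.012,-0.034],"spin":0},
  {"gripper":0.004,"slide":[0,0.012,-0.044],"spin":0},
  {"gripper":0.004,"slide":[0,0.012,-0.054],"spin":0},
], squeeze=16)

```text
time_s: 5.35
ee_pos: [0.5421, -0.3348, 0.3386]
eef_rot: [3.141, 0.0, 1.364]
force: [0.2, -0.2, -2.4]
grip_width: 0.0081
grip_force: 15.9
```

```bash
python3 -c "
from h import *
stack('side','s3.png')"
```

```text
-85 [(-50, 15), (-45, 20), (-40, 26), (-35, 31), (-30, 38), (-25, 38), (-20, 35), (-15, 38), (-10, 36), (-5, 41), (0, 40), (5, 38), (30, 134)]
-55 [(-50, 15), (-45, 21), (-40, 27), (-35, 33), (-30, 37), (-25, 37), (-20, 37), (-15, 38), (-10, 35), (-5, 43), (0, 40), (5, 39)]
30 [(-50, 16), (-45, 19), (-40, 25), (-35, 31), (-30, 36), (-25, 37), (-20, 36), (-15, 39), (-10, 36), (-5, 41), (0, 41), (5, 37)]
55 [(-50, 16), (-45, 20), (-40, 28), (-35, 30), (-30, 36), (-25, 38), (-20, 34), (-15, 39), (-10, 35), (-5, 41), (0, 41), (5, 38)]
```

View pics/s3.png

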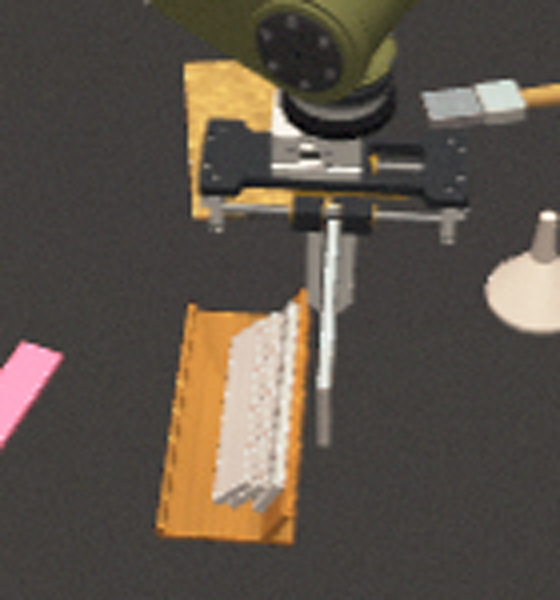

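The plate is free, hanging flush at crop (325,330) with a grip width of 8.1 mm, and the three strips are still leaning. I'll carry it over the mat.

Call:
jog_arm([
  {"gripper":0.004,"slide":[0.02,-0.003,0],"spin":0},
  {"gripper":0.004,"slide":[0.06,-0.01,0],"spin":-0.02},
  {"gripper":0.004,"slide":[0.105,-0.018,0],"spin":-0.04},
  {"gripper":0.004,"slide":[0.15,-0.025,0],"spin":-0.06},
  {"gripper":0.004,"slide":[0.195,-0.032,0],"spin":-0.08},
  {"gripper":0.004,"slide":[0.24,-0.04,0],"spin":-0.1},
  {"gripper":0.004,"slide":[0.285,-0.046,0],"spin":-0.12},
  {"gripper":0.004,"slide":[0.32,-0.051,0],"spin":-0.143},
], squeeze=30)

```text
time_s: 6.2
ee_pos: [0.5576, -0.0088, 0.3382]
eef_rot: [3.141, -0.0, 1.508]
force: [1.0, -0.1, -4.0]
grip_width: 0.0074
grip_force: 29.9
```

Call:
jog_arm([
  {"gripper":0.004,"slide":[0.014,0,0],"spin":0},
  {"gripper":0.004,"slide":[0.014,0,0.01],"spin":0},
  {"gripper":0.004,"slide":[0.014,0,0.03],"spin":0},
  {"gripper":0.004,"slide":[0.014,0,0.05],"spin":0},
  {"gripper":0.004,"slide":[0.014,0,0.065],"spin":0},
  {"gripper":0.004,"slide":[0.014,0,0.07],"spin":0},
  {"gripper":0.004,"slide":[0.014,0,0.07],"spin":0},
  {"gripper":0.004,"slide":[0.014,0,0.07],"spin":0},
])

```text
time_s: 7.0
ee_pos: [0.559, 0.0023, 0.2683]
eef_rot: [3.141, 0.0, 1.506]
force: [0.4, -0.2, -2.2]
grip_width: 0.0075
grip_force: 29.9
```

```bash
python3 - <<'E'
from h import *
im,d,W=cloud("side")
for v0,v1 in [(-.09,-.03),(.03,.09)]:
    m=(abs(W[...,0]-.559)<.012)&(W[...,1]>v0)&(W[...,1]<v1)&(W[...,2]<.12)
    z=W[...,2][m]*1000; print(v0,m.sum(),np.percentile(z,[1,5,10,50,90,95,99]).round())
    m2=m&(W[...,2]>.02); print(W[m2][:,0].min(),W[m2][:,0].max())
E
```

```text
-0.09 119 [-1. -0.  1. 17. 77. 78. 81.]
0.5485808572064957 0.5573485835990788
0.03 38 [-1. -1. -0.  2. 74. 75. 76.]
0.5611944486115478 0.5645837943188999
```

Call:
jog_arm([
  {"gripper":0.004,"slide":[0,0,0.006],"spin":0},
  {"gripper":0.004,"slide":[0,0,0.01],"spin":0},
  {"gripper":0.004,"slide":[0,0,0.012],"spin":0},
  {"gripper":0.004,"slide":[0,0,0.014],"spin":0},
  {"gripper":0.004,"slide":[0,0,0.014],"spin":0},
], squeeze=10)

```text
time_s: 7.55
ee_pos: [0.5594, 0.0029, 0.2553]
eef_rot: [3.138, 0.0, 1.507]
force: [-1.9, -0.7, 12.2]
grip_width: 0.0082
grip_force: 10.1
```

The plate touches the mat. I'll open a little, lower the fingers and tip the plate against the near finger.

Call:
jog_arm([
  {"gripper":0.03,"slide":[0,0,0],"spin":0},
  {"gripper":0.03,"slide":[0,0,0],"spin":0},
  {"gripper":0.03,"slide":[0,0,0.012],"spin":0},
  {"gripper":0.03,"slide":[0,0,0.024],"spin":0},
  {"gripper":0.03,"slide":[0,-0.006,0.026],"spin":0},
  {"gripper":0.03,"slide":[0,-0.013,0.026],"spin":0},
  {"gripper":0.03,"slide":[0,-0.02,0.026],"spin":0},
  {"gripper":0.03,"slide":[0,-0.02,0.026],"spin":0},
])

```text
time_s: 8.35
ee_pos: [0.538, 0.0042, 0.2279]
eef_rot: [-3.141, -0.0, 1.507]
force: [-0.5, 0.6, 0.3]
grip_width: 0.0302
grip_force: 0.5
```

```bash
cat >> h.py <<'E'
def prof(c="side"):
    im,d,W=cloud(c)
    for v0,v1 in [(-.085,-.03),(.03,.085)]:
        m=(abs(W[...,0]-.54)<.09)&(W[...,1]>v0)&(W[...,1]<v1)&(W[...,2]<.12)&(W[...,2]>-.01)
        U,Z=W[m][:,0]*1000,W[m][:,2]*1000
        print(v0,[(b,int(np.percentile(Z[(U>=b)&(U<b+8)],85))) for b in range(464,624,8) if ((U>=b)&(U<b+8)).sum()>2])
    return im
E
python3 -c "
from h import *
prof()"
```

```text
-0.085 [(464, 3), (472, 3), (480, 3), (488, 4), (496, 4), (504, 4), (512, 56), (520, 58), (528, 49), (536, 35), (544, 22), (552, 8), (560, 4), (568, 4), (576, 4), (584, 4), (592, 1), (600, 2), (608, 1), (616, 1)]
0.03 [(464, 2), (472, 5), (480, 5), (488, 5), (496, 6), (504, 4), (512, 3), (528, 60), (536, 50), (544, 36), (552, 23), (568, 2), (576, 5), (584, 4), (592, 4), (600, 1), (608, 1), (616, 1)]
```

Call:
jog_arm([
  {"gripper":0.05,"slide":[0,0,0],"spin":0},
  {"gripper":0.05,"slide":[0,0,0],"spin":0},
  {"gripper":0.056,"slide":[0,0,0.009],"spin":0},
  {"gripper":0.062,"slide":[0,0,0.018],"spin":0},
  {"gripper":0.072,"slide":[0,-0.003,0.018],"spin":0},
  {"gripper":0.082,"slide":[0,-0.007,0.018],"spin":0},
  {"gripper":0.094,"slide":[0,-0.01,0.018],"spin":0},
  {"gripper":0.094,"slide":[0,-0.01,0.018],"spin":0},
])

```text
time_s: 9.2
ee_pos: [0.5287, 0.0048, 0.21]
eef_rot: [3.141, -0.0, 1.507]
force: [0.5, -0.0, -0.1]
grip_width: 0.0904
grip_force: 0.0
```

Call:
jog_arm([
  {"gripper":0.094,"slide":[0,0,-0.02],"spin":0},
  {"gripper":0.094,"slide":[0,0,-0.02],"spin":0},
  {"gripper":0.094,"slide":[0,0,-0.02],"spin":0},
])

```text
time_s: 9.5
ee_pos: [0.5289, 0.0048, 0.2298]
eef_rot: [3.14, -0.0, 1.507]
force: [1.3, -0.2, -0.3]
grip_width: 0.0945
grip_force: 0.0
```

```bash
python3 -c "
from h import *
im=prof()
save(cv2.resize(im[130:300,230:400],None,fx=3.5,fy=3.5),'s4.png')"
```

```text
-0.085 [(464, 3), (472, 3), (480, 4), (488, 11), (496, 13), (504, 12), (512, 11), (520, 12), (528, 12), (536, 12), (544, 12), (552, 4), (560, 5), (568, 3), (576, 5), (584, 4), (592, 1), (600, 2), (608, 1), (616, 2)]
0.03 [(464, 2), (472, 1), (480, 5), (488, 6), (496, 13), (504, 12), (512, 13), (520, 12), (528, 11), (536, 13), (544, 13), (552, 11), (560, 6), (568, 4), (576, 3), (592, 2), (600, 1), (608, 0), (616, 2)]
```

View pics/s4.png

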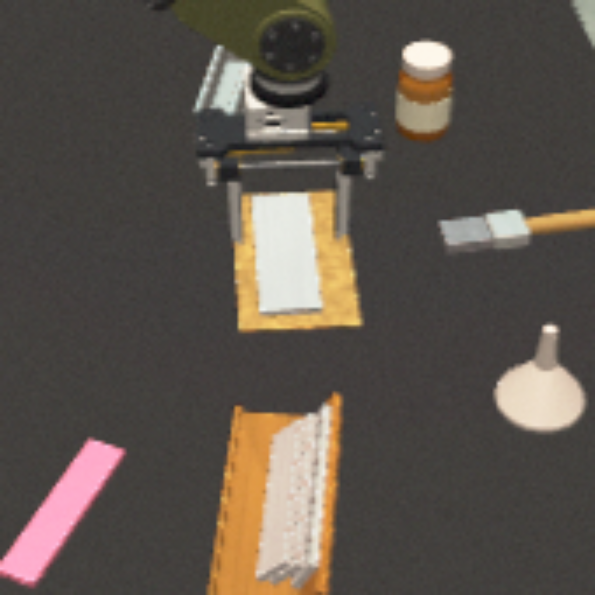

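The plate lies flat on the mat at crop (287,252), let go, with both fingers clear and the bystanders and strips in place. Next I'll measure the plate and mould poses.

```bash
python3 - <<'E'
from h import *
def fit(W,msk,L,Wd):
    P=W[msk][:,:2].astype(np.float32)*1000
    r=cv2.minAreaRect(P); b=cv2.boxPoints(r); e=[b[1]-b[0],b[2]-b[1]]; l=max(e,key=np.linalg.norm); l=l*np.sign(l[1])
    print(len(P),np.round(r[0],1),np.round(r[1],1),"yaw of y",round(float(np.arctan2(-l[0],l[1])),3))
for c in ["side","top"]:
    im,d,W=cloud(c); im=im.astype(int)
    grey=(abs(im[...,0]-im[...,2])<40)&(im[...,0]>110)
    b=lambda x0,x1,y0,y1,z0,z1:(W[...,0]>x0)&(W[...,0]<x1)&(W[...,1]>y0)&(W[...,1]<y1)&(W[...,2]>z0)&(W[...,2]<z1)
    k=np.ones((2,2),np.uint8)
    print(c,"plate");fit(W,cv2.morphologyEx((grey&b(.48,.6,-.13,.14,.003,.02)).astype(np.uint8),cv2.MORPH_OPEN,k)>0,180,62)
    for z0 in(.036,.041):
        print(c,"mould",z0);fit(W,b(.4,.6,.15,.42,z0,.056),162,44)
    print("mat");fit(W,((im[...,0]-im[...,2]>50)|grey)&b(.42,.65,-.15,.15,-.005,.02),210,120)
o=telemetry.get_obs();print(o["ee_pos"],o["eef_rot"],o["time_s"])
E
```

```text
side plate
569 [526.6   3.1] [187.6  34.6] yaw of y -0.196
side mould 0.036
66 [485.7 260.1] [126.1  44.3] yaw of y -0.279
side mould 0.041
55 [485.7 260.1] [126.1  44.3] yaw of y -0.279
mat
1210 [525.5  13. ] [234.1 144. ] yaw of y -0.087
top plate
498 [519.7 -57.4] [58.  61.5] yaw of y 1.505
top mould 0.036
408 [494.7 279.1] [162.6  44.1] yaw of y -0.29
top mould 0.041
379 [494.7 279.1] [162.6  44.1] yaw of y -0.29
mat
1258 [529.8 -63.8] [ 78.9 120.6] yaw of y 1.506
[0.52873319 0.00476543 0.22904568] [-3.14086152e+00 -3.02336749e-05  1.50672800e+00] 9.65
```

Call:
jog_arm([
  {"gripper":0.094,"slide":[-0.001,-0.005,0],"spin":0},
  {"gripper":0.094,"slide":[-0.001,-0.005,0.014],"spin":0},
  {"gripper":0.094,"slide":[-0.001,-0.005,0.024],"spin":0},
  {"gripper":0.075,"slide":[-0.001,-0.005,0.024],"spin":0},
  {"gripper":0.066,"slide":[-0.001,-0.005,0.024],"spin":0},
  {"gripper":0.06,"slide":[-0.001,-0.005,0.024],"spin":0},
  {"gripper":0.055,"slide":[-0.001,-0.005,0.024],"spin":0},
  {"gripper":0.055,"slide":[-0.001,-0.005,0.024],"spin":0},
], squeeze=25)

```text
time_s: 10.45
ee_pos: [0.5239, 0.0041, 0.206]
eef_rot: [3.141, -0.0, 1.507]
force: [1.0, -0.6, -0.3]
grip_width: 0.0614
grip_force: 25.0
```

Call:
jog_arm([
  {"gripper":0.055,"slide":[0,0,0],"spin":0},
  {"gripper":0.055,"slide":[0,0,0],"spin":0},
  {"gripper":0.055,"slide":[0,0,-0.02],"spin":0},
  {"gripper":0.055,"slide":[0,0,-0.05],"spin":0},
  {"gripper":0.055,"slide":[0,0,-0.08],"spin":0},
  {"gripper":0.055,"slide":[0,0,-0.095],"spin":0},
  {"gripper":0.055,"slide":[0,0,-0.1],"spin":0},
  {"gripper":0.055,"slide":[0,0,-0.1],"spin":0},
])

```text
time_s: 11.25
ee_pos: [0.5236, 0.0041, 0.3055]
eef_rot: [-3.141, 0.0, 1.507]
force: [0.4, 0.1, -3.4]
grip_width: 0.0617
grip_force: 25.0
```

```bash
python3 - <<'E'
from h import *
o=telemetry.get_obs();print(o["ee_pos"],o["eef_rot"],o["time_s"],o["grip_width"])
z0=o["ee_pos"][2]-.199
for c in ["side","top"]:
    im,d,W=cloud(c); x,y,z=W[...,0],W[...,1],W[...,2]
    m=(abs(x-.524)<.05)&(abs(y)<.14)&(z>z0-.015)&(z<z0+.025)
    P=W[m]; print(c,m.sum(),P.min(0).round(3),P.max(0).round(3))
    e=(abs(y)>.025)&m; 
    for s,q in(("lo",e&(y<0)),("hi",e&(y>0))): 
        if q.sum()>5: print(s,q.sum(),np.median(W[q],0).round(4),np.percentile(y[q],[1,99]).round(3),np.polyfit(y[q],z[q],1))
E
```

```text
[0.52364846 0.00411935 0.30549286] [-3.14148452e+00  1.77427295e-05  1.50680128e+00] 11.25 0.0617200182887376
side 643 [ 0.479 -0.089  0.094] [0.562 0.1   0.13 ]
lo 237 [ 0.5175 -0.0586  0.1097] [-0.087 -0.026] [0.03537344 0.11156392]
hi 210 [0.5257 0.0586 0.1097] [0.026 0.098] [-0.0023915   0.10963744]
top 629 [ 0.488 -0.085  0.104] [0.552 0.094 0.116]
lo 602 [ 0.5188 -0.0567  0.1106] [-0.085 -0.028] [-0.00125851  0.11052367]
hi 27 [0.5305 0.0838 0.1106] [0.074 0.094] [-0.02764194  0.11269188]
```

Call:
jog_arm([
  {"gripper":0.055,"slide":[0.03,-0.005,0],"spin":0.025},
  {"gripper":0.055,"slide":[0.07,-0.012,0],"spin":0.06},
  {"gripper":0.055,"slide":[0.11,-0.019,0],"spin":0.09},
  {"gripper":0.055,"slide":[0.15,-0.026,0],"spin":0.12},
  {"gripper":0.055,"slide":[0.19,-0.033,0],"spin":0.16},
  {"gripper":0.055,"slide":[0.23,-0.039,0],"spin":0.19},
  {"gripper":0.055,"slide":[0.26,-0.044,0],"spin":0.215},
  {"gripper":0.055,"slide":[0.2725,-0.0465,0],"spin":0.226},
])

```text
time_s: 12.15
ee_pos: [0.494, 0.2814, 0.3041]
eef_rot: [-3.14, 0.001, 1.282]
force: [0.2, -0.3, -3.5]
grip_width: 0.0617
grip_force: 25.0
```

Call:
jog_arm([
  {"gripper":0.055,"slide":[0,0,0],"spin":0},
  {"gripper":0.055,"slide":[0,0,0.01],"spin":0},
  {"gripper":0.055,"slide":[0,0,0.02],"spin":0},
  {"gripper":0.055,"slide":[0,0,0.03],"spin":0},
  {"gripper":0.055,"slide":[0,0,0.04],"spin":0},
  {"gripper":0.055,"slide":[0,0,0.046],"spin":0},
  {"gripper":0.055,"slide":[0,0,0.046],"spin":0},
])

```text
time_s: 12.85
ee_pos: [0.4948, 0.2788, 0.2586]
eef_rot: [-3.14, 0.001, 1.281]
force: [-0.1, -0.2, -3.1]
grip_width: 0.0614
grip_force: 25.0
```

```bash
python3 - <<'E'
from h import *
o=telemetry.get_obs();print(o["ee_pos"],o["eef_rot"],o["force"],o["grip_width"])
im,d,W=cloud("top"); x,y,z=W[...,0],W[...,1],W[...,2]
m=(abs(x-.495)<.08)&(abs(y-.28)<.12)&(z>.055)&(z<.075)
P=W[m]; print(m.sum(),P.min(0).round(3),P.max(0).round(3),np.median(z[m]))
save(cv2.resize(im[150:270,90:250],None,fx=4,fy=4,interpolation=cv2.INTER_CUBIC),"t5.png")
E
```

```text
[0.49475362 0.27877295 0.25855392] [-3.14039153e+00  1.07870073e-03  1.28058821e+00] [-0.13284548 -0.20953588 -3.05389892] 0.06139910153039035
1121 [0.442 0.185 0.056] [0.539 0.317 0.074] 0.06385216987273468
```

View pics/t5.png

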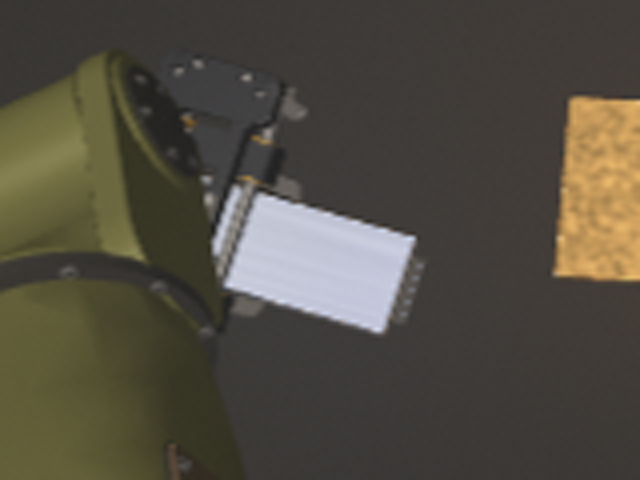

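The plate sits above the mould and parallel to it. The sliver at (410,290) is only the foot of the mould's end wall, seen in perspective. I'll lower it slowly.

Call:
jog_arm([
  {"gripper":0.055,"slide":[0,0,0.003],"spin":0},
  {"gripper":0.055,"slide":[0,0,0.006],"spin":0},
  {"gripper":0.055,"slide":[0,0,0.008],"spin":0},
  {"gripper":0.055,"slide":[0,0,0.009],"spin":0},
  {"gripper":0.055,"slide":[0,0,0.009],"spin":0},
  {"gripper":0.055,"slide":[0,0,0.009],"spin":0},
])

```text
time_s: 13.5
ee_pos: [0.4948, 0.279, 0.2507]
eef_rot: [3.141, -0.0, 1.281]
force: [-0.2, -1.1, -3.2]
grip_width: 0.0613
grip_force: 25.0
```

Call:
jog_arm([
  {"gripper":0.055,"slide":[0,0,0.0005],"spin":0},
  {"gripper":0.055,"slide":[0,0,0.001],"spin":0},
  {"gripper":0.055,"slide":[0,0,0.001],"spin":0},
  {"gripper":0.055,"slide":[0,0,0.001],"spin":0},
])

```text
time_s: 13.9
ee_pos: [0.4948, 0.279, 0.2497]
eef_rot: [-3.142, 0.0, 1.281]
force: [-0.5, 0.0, -2.7]
grip_width: 0.0616
grip_force: 25.0
```

Call:
jog_arm([
  {"gripper":0.055,"slide":[0,0,0.0005],"spin":0},
  {"gripper":0.055,"slide":[0,0,0.001],"spin":0},
  {"gripper":0.055,"slide":[0,0,0.001],"spin":0},
  {"gripper":0.055,"slide":[0,0,0.001],"spin":0},
])

```text
time_s: 14.3
ee_pos: [0.4948, 0.279, 0.249]
eef_rot: [3.141, -0.0, 1.281]
force: [-2.6, -1.7, 4.1]
grip_width: 0.0616
grip_force: 25.0
```

Contact made, at about 7 N. I'll release.

Call:
jog_arm([
  {"gripper":0.062,"slide":[0,0,0],"spin":0},
  {"gripper":0.064,"slide":[0,0,0],"spin":0},
  {"gripper":0.068,"slide":[0,0,0],"spin":0},
  {"gripper":0.08,"slide":[0,0,0],"spin":0},
  {"gripper":0.09,"slide":[0,0,0],"spin":0},
  {"gripper":0.09,"slide":[0,0,0],"spin":0},
  {"gripper":0.09,"slide":[0,0,-0.02],"spin":0},
  {"gripper":0.09,"slide":[0,0,-0.05],"spin":0},
], squeeze=3)

```text
time_s: 15.1
ee_pos: [0.4946, 0.2789, 0.2978]
eef_rot: [-3.139, 0.002, 1.281]
force: [0.2, 0.8, 0.2]
grip_width: 0.0896
grip_force: 0.0
```

Call:
jog_arm([
  {"gripper":0.09,"slide":[0,0,-0.04],"spin":0},
  {"gripper":0.09,"slide":[0,0,-0.08],"spin":0},
  {"gripper":0.09,"slide":[-0.04,0,-0.08],"spin":0},
  {"gripper":0.09,"slide":[-0.08,0,-0.08],"spin":0},
  {"gripper":0.09,"slide":[-0.12,0,-0.08],"spin":0},
  {"gripper":0.09,"slide":[-0.16,0,-0.08],"spin":0},
  {"gripper":0.09,"slide":[-0.2,0,-0.08],"spin":0},
  {"gripper":0.09,"slide":[-0.24,0,-0.08],"spin":0},
])

```text
time_s: 15.9
ee_pos: [0.4254, 0.0477, 0.3788]
eef_rot: [3.141, -0.0, 1.281]
force: [1.0, -0.0, 0.7]
grip_width: 0.0898
grip_force: 0.0
```

```bash
python3 - <<'E'
from h import *
o=telemetry.get_obs();print(o["ee_pos"],o["force"],o["time_s"])
im,d,W=cloud("top"); x,y,z=W[...,0],W[...,1],W[...,2]
m=(abs(x-.495)<.08)&(abs(y-.28)<.12)&(z>.045)&(z<.07)
r=cv2.minAreaRect(W[m][:,:2].astype(np.float32)*1000);print(m.sum(),r,np.median(z[m]),np.polyfit(y[m],z[m],1),np.polyfit(x[m],z[m],1))
save(im,"end.png")
stack("side")
E
```

```text
[0.42538137 0.04769914 0.37877154] [ 1.02111108 -0.04802786  0.65375397] 15.9
1123 ((505.22650146484375, 309.8516845703125), (120.76490783691406, 61.843605041503906), 73.3076400756836) 0.054159536318168694 [-0.00482676  0.05562477] [-0.00089103  0.05457413]
-85 [(-50, 15), (-45, 22), (-40, 24), (-35, 33), (-30, 37), (-25, 36), (-20, 35), (-15, 39), (-10, 36), (-5, 41), (0, 41), (5, 40)]
-55 [(-50, 15), (-45, 21), (-40, 26), (-35, 31), (-30, 37), (-25, 39), (-20, 34), (-15, 38), (-10, 37), (-5, 42), (0, 40), (5, 39)]
30 [(-50, 16), (-45, 21), (-40, 25), (-35, 31), (-30, 37), (-25, 38), (-20, 35), (-15, 37), (-10, 37), (-5, 42), (0, 42), (5, 37)]
55 [(-50, 15), (-45, 21), (-40, 26), (-35, 29), (-30, 35), (-25, 36), (-20, 34), (-15, 39), (-10, 38), (-5, 43), (0, 43), (5, 39)]
```

View pics/end.png

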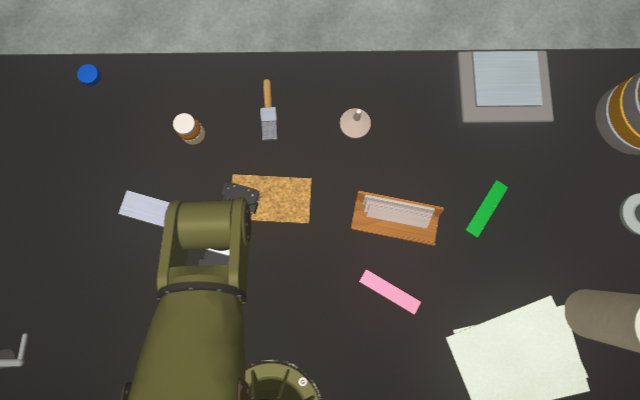

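The plate lies flat (top at 54 mm), square (yaw 0.291 vs 0.290) and centred within about 3 mm. The strips and bystanders are where they were.

```bash
python3 -c "
from station import workorder
print(workorder.hand_in())"
```

```text
the job is handed in; nothing more can be done
None
```

I drew the cover plate, laid it flat on the mat and let go, then regripped it by its long edges and set it on the mould. My last camera measurement before handing in showed it flat, square and within about 3 mm of centre, with the three strips still leaning and the jar, funnel and brush in place; the hand-in gave no verdict.

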